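# Back off the flask's clamp bolt with the reversing ratchet

## Robot

A 6-joint arm with a two-finger parallel gripper is mounted at the origin on the work surface. World frame = base frame: x ahead of the robot, y to its left, z up, the work surface at z = 0. Lengths are in mm, angles in rad, forces in N, time in s.
With the tool pointing down it reaches from about 350 to 975 mm from the base axis. Payload 7.1 kg.
Tool frame: the origin (TCP) lies midway between the tips of the shut fingers; the grasp point (between the pads) lies 19 mm behind it (ctrl.grip_depth is the distance from the TCP to the grasp point, in mm); z points along the fingers, y is the line along which they close (so a half turn about z gives the same grasp; the last joint's range is limited). The gripper opens to 88 mm and grips with 3 to 60 N. Pads are 20 mm wide; open, the fingers measure 115 mm over their backs; the gripper's body (75 mm by 178 mm) begins 61 mm behind the grasp point.
Start: joints at [1.309, 0.423, 1.63, -0, 1.089, -0.019], TCP at [150.232, 606.659, 201.475] pointing down, gripper open.
Joint ranges: [-3, 3], [-0.9, 2.11], [0.09, 2.58], [-1.31, 4.45], [0.11, 2.69], [-2.54, 2.54]. Speed limits (rad/s): [2.39, 2.39, 3.01, 3.14, 3.14, 3.14].

## Interface

Orientations are given as a rotation vector (axis times angle).
In Python, from workcell import ctrl, cams gives the robot as it stands.
- The arm moves only by the tool move_arm, never from a script. Its argument "steps" is a list of rows, each a list of 3 entries, a list of its own where there are three numbers: the shift along the tool's x, y, z in units of 25 mm (1.0 is 25 mm), then the turn about the tool's z in units of 5 degrees (1.0 is 5 degrees), then the closure, from 0 (fully open) to 1 (shut). A call has 1 to 20 rows; each row shifts and turns the commanded pose from where the row before left it, along the tool's axes as they then stand; what a row does not reach is not made up. A row lasts 1/12 s, in which the tool goes at most 41.7 mm and 7.16 degrees, less where a joint would pass 70% of its speed; a pose out of reach is approached as far as the arm can. A call is refused whole if a number of a shift passes 1 or a number of a turn 1, either way. A call with a gripper value outside its range is refused whole. The fingers move at their own pace and stop on an object; the grip force is fixed at half the most. Time passes only in rows, so rows that do not move let the fingers close. It gives the time, the measured TCP pose, the force, the opening and the grip force at its end, in the units of the state.
- ctrl.get_obs(): the state, without advancing time (a new reading comes with each control period).
- cams.get_image(name): name is "scene" or "top"; returns a dict with "image" (480x640x3 uint8, red, green, blue), "camera_matrix" (3x3 intrinsics, pixels), "xyz" and "rotation" of the camera in the world. Camera axes: x right, y down, z forward; pixel columns grow to the right and rows downward; lengths in mm; the calibration is good to about 2 mm. A picture is of the moment at which its call begins. There is no depth.
- ctrl.close_job(): hands the job in; it is judged then, once.
Trained networks look in the newest picture that a camera, given by its name, has taken for a name from the list of things; names that differ only in an ending like _2 or _b are one class to them, and where a whole thing is asked for, a point or a joint stands for the part that bears it (a point fixed in the world has none). Each returns a list of dicts, best first, with "p" (0 to 1); they miss things now and then, are a little off and sometimes report something else, mostly with a low value. They report only what shows in the picture. A call takes as long as a camera call.
- cams.boxes_of(camera, thing): "rect" ([centre column, centre row, width, height] in pixels, round what is visible of it).
- cams.cut_out(camera, thing): "pixels" (480x640 bool, what is visible of it) and "rect" ([centre column, centre row, width, height] in pixels, round what is visible of it).
The state is a dict: "t": time; "qpos": joint angles; "qvel": joint speeds; "joint_torque": joint torques, N m; "ee_pos": TCP position; "orientation": TCP orientation; "ft_force": force on the tool from outside, world axes, zero at the start; "moment": the same for the moment, N m; "width": finger opening in mm; "grasp_force": force on a finger pad.
Only numpy, scipy, OpenCV 4.12 (cv2) and the standard library are available. Lean on these libraries where they do the work, as an engineer would, in place of code of your own. Each camera call takes 0.05 s, during which the arm holds its last target. There are 200 camera calls.

## Task

The ratchet on the moulding flask's clamp bolt is still set to tighten: flick its small direction lever fully over to the other side, then swing the bar back and forth between the two pins to unscrew the bolt (counter-clockwise seen from above) until it comes up solid against its retaining ring. Do not tighten the bolt, never lean hard on the bar once a pin or the bolt has stopped it, and leave the other things lying where they are.

Things in the scene. Friction and masses are not known exactly. Their poses are not given: they have to be found in the camera images.
- flask: Fixed open dark iron moulding box with a solid clamp lug on one end. Origin on the clamp bolt's vertical axis at table height, z up. Lug: x +-60, y -62 to +66 mm, top 55 mm high. Box: x +-130, y 65 to 265 mm, rim 75 mm high, walls 9 mm. The ratchet is captive on the bolt and turns about this axis; its bar points to the flask's -y when ratchet is 0.
- lug_top (a point): Centre of the lug's top on the bolt axis, 55 mm up, axes as the flask. A fixed steel stop plate on it carries two upright pins, 12 mm thick, tops 86 mm above the table, 66 mm from the axis, either side of the ratchet's neck. The plate sits turned by up to 0.22 rad, not measured: the neck is stopped somewhere from 0.28 to 0.73 rad either side of 0, the two stops being 1.0 rad apart: feel for it.
- ratchet (a joint): Turn of the ratchet head about the bolt axis relative to the flask, rad, counter-clockwise from above positive; starts within +-0.2. Its own friction (0.35 Nm, 2 N at the grip) holds it where it is left. 24 teeth: after each reversal 0.1 to 0.4 rad of swing is idle before it takes the bolt along. Head 48 mm round, top 84 mm above the table; neck 20 mm wide.
- bar (a joint): Springy give of the bar against the head about the bolt axis, rad, 0 unloaded, 60 Nm/rad: it shows the turning moment. Turning head and bolt together takes about 1.15 Nm (0.02 rad, 7 N at the grip). The bar's direction is ratchet + bar. Beyond 0.07 rad either way (4.2 Nm, 25 N at the grip) it is overstrained.
- bar_grip (a point): Middle of the bar's round black rubber grip: 22 mm diameter, axis horizontal, 72 mm above the table, 165 mm from the bolt axis; the grip runs from 122 to 214 mm from the bolt axis, with a 15 mm steel rod before it. Its own -y axis points outwards along the bar.
- selector_tip (a point): Middle of the thumb end of the direction lever, a dark upright blade on top of the head, 7 mm thick with a round end 12 mm thick, 88 to 101 mm above the table. The lever points away from the bar and turns about the bolt axis; this point is 40 mm from that axis, 94 mm above the table.
- selector (a joint): Lever angle against the head, rad, clockwise from above positive, 0 in line with the bar, stops at -0.55 and +0.55. About 4 N at its tip moves it; over 9 N at its stop turns the whole ratchet. At -0.55 (tip to the left, seen from the bar's end) it drives clockwise (tightens) and slips the other way; at +0.55 (right) it drives counter-clockwise (loosens); mid: neither. Starts -0.55 to -0.45.
- bolt (a joint): Turn of the clamp bolt, rad, counter-clockwise from above (loosening) positive. Starts at 0 to 0.1; the retaining ring stops it solid at 1.00. About 0.8 Nm of thread friction. Its hexagonal flange, 50 mm across flats, shows under the ratchet head.
- spanner: Loose steel spanner 170 mm long, under 15 mm thick, lying on the table beneath the bar. Bystander.
- casting_ring: Loose iron ring, 84 mm across, 30 mm high, lying inside the flask. Bystander.
- wood_block: Loose wooden block 60 x 90 x 50 mm inside the flask. Bystander.
- spare_nut: Loose round steel nut, 38 mm across, 18 mm high, on the table beside the lug. Bystander.
- hammer: Loose hammer lying on the table to the robot's right. Bystander.
- jar: Loose metal jar 70 mm across, 110 mm high. Bystander.
- brush: Loose hand brush lying beyond the bar. Bystander.
- steel_cup: Loose steel cup 80 mm across, 85 mm high, to the robot's right. Bystander.

How it is judged (in metres and radians):
On the way, in this order (a step that is already met when the one before it is completed fails the run):
1. the direction lever is over on its loosening side (value of joint selector above 0.42 rad), for 0.2 s.
2. the bolt is unscrewed up to its retaining ring (value of joint bolt above 0.92 rad), for 0.2 s.
At the end, for the whole second after the job is handed in: The bolt is unscrewed to within 0.08 rad of its stop at 1.00 rad and at rest, and the direction lever is still on its loosening side (above 0.42 rad) (value of joint bolt above 0.92 rad and value of joint selector above 0.42 rad and velocity of joint bolt below 0.05 rad/s); the robot touches nothing.
It fails at once if the bolt was tightened (more than 0.08 rad below its zero) (value of joint bolt below -0.08 rad).
It fails at once if the bar was overstrained (bent more than 0.07 rad, about 25 N at the grip) (value of joint bar above 0.07 rad or value of joint bar below -0.07 rad).
It fails at once if a bystander was shifted by more than 30 mm (distance of any of spanner, casting_ring, wood_block, spare_nut, hammer, jar, brush, steel_cup from where it was at the start of the episode above 0.03 m).
It also fails if it takes over 61 s, if anything falls off the work surface, if the arm or the gripper's body presses on something with over 40 N, if the wrist force passes 120 N, or if a joint passes its speed limit or range.

## Working session

There is one attempt and no reset: what is moved stays moved. The work goes in short steps, Python scripts to look and compute and a tool call to move; the robot and the scene stay as the last step left them, time stands still between calls to the robot, and variables do not carry over. Pictures are saved under pics/ and viewed, at most 10 in all, crops included, and the job is handed in when it is done.

Besides the shell and the picture viewer there is one more tool, called after ">>>" as name(argument=value, ...) on one line, values as JSON. move_arm: Moves the arm, as the interface text tells. Its arguments: {"type":"object","properties":{"steps":{"type":"array"}},"required":["steps"]}

```bash
mkdir -p pics; ls; cat > h.py <<'E'
import numpy as np, cv2
from workcell import ctrl, cams
def ray(im,u,v):
    d=np.linalg.inv(im["camera_matrix"])@np.array([u,v,1.]); return np.array(im["xyz"],float), np.array(im["rotation"])@d
def atz(im,u,v,z):
    o,d=ray(im,u,v); return o+d*(z-o[2])/d[2]
def proj(im,p):
    q=np.array(im["rotation"]).T@(np.array(p,float)-im["xyz"]); q=im["camera_matrix"]@q; return q[:2]/q[2]
def tri(a,b):
    (o1,d1),(o2,d2)=a,b
    A=np.array([d1,-d2]).T; s=np.linalg.lstsq(A,o2-o1,rcond=None)[0]
    p,q=o1+s[0]*d1,o2+s[1]*d2; return (p+q)/2,np.linalg.norm(p-q)
E
python3 - <<'E'
from h import *
o=ctrl.get_obs(); print({k:np.round(v,3) for k,v in o.items()}, ctrl.grip_depth)
ims={}
for c in("scene","top"):
    im=cams.get_image(c); ims[c]=im
    cv2.imwrite(f"pics/{c}0.png",im["image"][:,:,::-1])
    print(c,im["xyz"],np.round(im["rotation"],3).tolist(),im["camera_matrix"].tolist())
    for t in("flask","ratchet","bar_grip","selector_tip","spanner","spare_nut","bolt"):
        for r in cams.boxes_of(c,t)[:2]: print(c,t,np.round(r["rect"],1),round(r["p"],2))
E
```

```text
pics
{'t': np.float64(0.0), 'qpos': array([ 1.309,  0.424,  1.631,  0.   ,  1.089, -0.019]), 'qvel': array([ 0.001, -0.   ,  0.002,  0.001,  0.001, -0.002]), 'joint_torque': array([ 1.0000e-03, -5.4463e+01, -2.7368e+01,  6.4000e-02,  2.3000e-02,
       -0.0000e+00]), 'ee_pos': array([150.074, 606.121, 200.698]), 'orientation': array([-3.800e-01, -3.118e+00,  2.000e-03]), 'ft_force': array([ 1.374, -0.268, -0.19 ]), 'moment': array([-0.037,  0.056, -0.006]), 'grasp_force': np.float64(0.0), 'width': np.float64(87.629)} 18.700000000000003
scene [937.99372444 414.98214412 925.67096809] [-0.955, -2.635, 0.851] [[544.8628340726349, 0.0, 320.8760438692355], [0.0, 544.8628340726349, 240.34501476625255], [0.0, 0.0, 1.0]]
scene flask [428.5 371.1 278.2 217.9] 0.61
scene ratchet [355.1 302.9 130.5  79.8] 0.75
scene bar_grip [320.5 285.7  62.7  41. ] 0.71
scene bar_grip [247.2 153.1  82.9  80.3] 0.57
scene selector_tip [402.4 329.1  36.1  15.2] 0.75
scene spanner [338.2 302.3  66.   68.4] 0.68
scene spanner [444.4 418.6  67.9  70.5] 0.37
scene spare_nut [246.3 152.7  85.1  79.5] 0.49
scene bolt [388.1 344.6  29.8  11.6] 0.54
scene bolt [248.1 153.6  87.5  79.4] 0.21
top [ 433.28191311  -30.96784    1392.46849857] [-2.193, 2.157, -0.139] [[601.6082565668422, 0.0, 327.10378157499355], [0.0, 601.6082565668422, 236.7702813286888], [0.0, 0.0, 1.0]]
top flask [264.9 231.2 117.7  42.9] 0.69
top flask [211.5 252.2 222.6 140.5] 0.66
top ratchet [264.  230.1 116.3  41. ] 0.87
top bar_grip [291.1 221.2  59.6  27.2] 0.9
top bar_grip [211.  248.1 221.8 140.5] 0.61
top selector_tip [219.6 243.9  23.6  21.1] 0.53
top spanner [282.9 244.2  21.   74.9] 0.64
top spanner [265.1 231.1 114.9  42.1] 0.35
top spare_nut [241.1 284.4  14.9  15.8] 0.62
top spare_nut [158.5 224.6  44.8  35.9] 0.39
```

```bash
python3 - <<'E'
import re
s=open('h.py').read()
s=s.replace('np.array(im["rotation"])','R(im)').replace('def ray','def R(im): return cv2.Rodrigues(np.array(im["rotation"],float))[0]\ndef ray',1)
open('h.py','w').write(s)
import cv2
a=cv2.imread('pics/top0.png')[150:330,80:360]; cv2.imwrite('pics/top0c.png',cv2.resize(a,None,fx=2.8,fy=2.8,interpolation=cv2.INTER_CUBIC))
a=cv2.imread('pics/scene0.png')[210:410,250:510]; cv2.imwrite('pics/scene0c.png',cv2.resize(a,None,fx=3,fy=3,interpolation=cv2.INTER_CUBIC))
E
```

```text
(no output)
```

View pics/top0c.png

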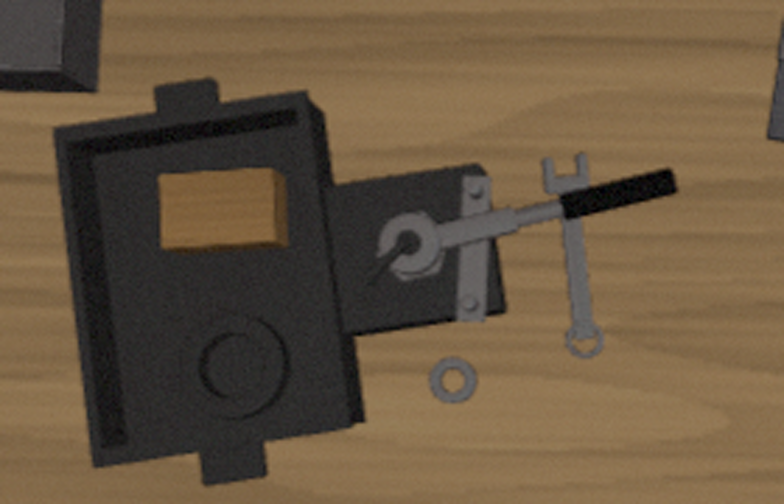

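View pics/scene0c.png

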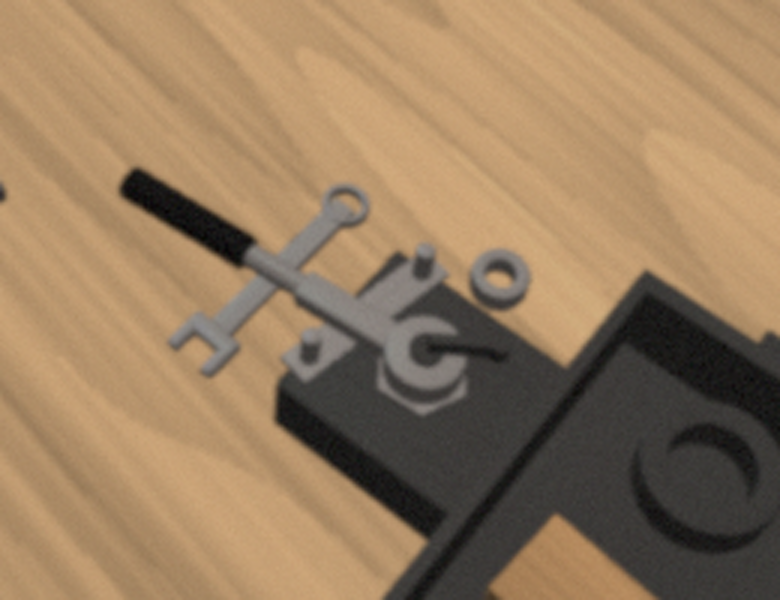

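```bash
python3 - <<'E'
from h import *
T=cams.get_image("top");S=cams.get_image("scene")
t=lambda x,y:ray(T,x/2.8+80,y/2.8+150)
s=lambda x,y:ray(S,x/3+250,y/3+210)
for n,a,b in [("head",(406,242),(426,345)),("gripout",(673,181),(130,183)),("gripin",(563,207),(245,250)),("tip",(377,280),(500,354)),("pinL",(476,190),(424,250)),("pinR",(470,302),(311,337))]:
    print(n,tri(t(*a),s(*b)))
g=lambda x,y,z:atz(T,x/2.8+80,y/2.8+150,z)
h=g(406,242,84);print("head",h)
print("grip o,i",g(673,181,72),g(563,207,72),"tip",g(377,280,96))
print("lug corners",g(478,166,55),g(505,313,55))
for nm,a in(("bar_grip",72),("selector_tip",94),("spanner",8),("spare_nut",9),("bolt",60),("ratchet",80)):
  for c,im in(("top",T),("scene",S)):
    for r in cams.cut_out(c,nm)[:1]:
        ys,xs=np.nonzero(r["pixels"]); P=np.array([atz(im,x,y,a)[:2] for x,y in zip(xs,ys)])
        m=P.mean(0);u,sv,vt=np.linalg.svd(P-m); 
        pr=(P-m)@vt[0]; print(c,nm,round(r["p"],2),m.round(1),"dir",np.arctan2(*vt[0][::-1]).round(3),"len",pr.min().round(),pr.max().round(),len(P))
E
```

```text
head (array([570.51838113, 166.40535364,  89.92035199]), np.float64(1.639335255558331))
gripout (array([624.5554129 , -39.28484671,  67.52152115]), np.float64(3.598206741082558))
gripin (array([602.28763986,  46.34661009,  73.15300131]), np.float64(1.3092044205708995))
tip (array([539.52433975, 192.09478919,  79.63161722]), np.float64(8.10056598454775))
pinL (array([584.49459822, 127.08014955, 171.29176666]), np.float64(57.56387384481231))
pinR (array([554.27466864, 105.39013558, -15.47870731]), np.float64(60.60071128361693))
head [571.65922453 166.66031845  84.        ]
grip o,i [625.20787591 -40.508087    72.        ] [602.88679911  45.93842888  72.        ] tip [540.59885084 186.09585772  96.        ]
lug corners [636.9179414  115.65549137  55.        ] [519.47928508  90.86668129  55.        ]
top bar_grip 0.71 [612.1  17.1] dir -1.302 len -69.0 61.0 535
scene bar_grip 0.75 [610.6  18.3] dir 1.824 len -64.0 68.0 737
top selector_tip 0.54 [561.  174.7] dir 2.304 len -24.0 30.0 134
scene selector_tip 0.63 [559.1 179.9] dir -0.63 len -29.0 28.0 243
top spanner 0.9 [577.7  38.9] dir -3.01 len -77.0 75.0 487
scene spanner 0.62 [588.5 321.5] dir 1.618 len -51.0 48.0 2733
top spare_nut 0.66 [468.8 137.2] dir -1.827 len -19.0 20.0 168
scene spare_nut 0.72 [466.6 139. ] dir 0.66 len -23.0 22.0 286
scene bolt 0.45 [585.6 177.8] dir 2.267 len -23.0 27.0 125
top ratchet 0.94 [590.5  90.7] dir -1.299 len -119.0 138.0 1294
scene ratchet 0.65 [592.  185.3] dir 2.381 len -23.0 25.0 127
```

>>> move_arm(steps=[[[0,0,0],1,1],[[0,0,0],1,1],[[0,0,0],1,1],[[0,0,0],1,1],[[0,0,0],1,1],[[0,0,0],1,1],[[0,0,0],1,1],[[0,0,0],1,1],[[0,0,0],1,1],[[0,0,0],1,1],[[0,0,0],1,1],[[0,0,0],1,1],[[0,0,0],0,1]])

```text
t: 2.58
ee_pos: [150.2, 606.7, 201.5]
orientation: [-1.893, -2.508, -0.0]
ft_force: [-0.2, 0.7, -0.1]
width: 4.7
grasp_force: 0.0
```

```bash
cat >> h.py <<'E'
AX=np.array([570.5,166.])
def st():
    o=ctrl.get_obs(); Rt=cv2.Rodrigues(np.array(o["orientation"],float))[0]; return o,np.array(o["ee_pos"]),Rt
def polar():
    "grasp point about bolt axis: radius, bar angle -> ratchet est, tangential force (ccw +), yaw error"
    o,p,Rt=st(); d=p[:2]-AX; a=np.arctan2(d[1],d[0]); tg=np.array([-np.sin(a),np.cos(a)])
    f=np.array(o["ft_force"]); yw=np.arctan2(Rt[1,1],Rt[0,1])
    print("t",round(o["t"],2),"pos",p.round(1),"r",round(np.hypot(*d),1),"rat",round(a+1.363,3),"Ft(on tool)",round(float(f[:2]@tg),2),"Fr",round(float(f[:2]@d/np.hypot(*d)),2),"Fz",round(f[2],1),"yaw-bar-90",round((yw-a-np.pi/2+np.pi)%(2*np.pi)-np.pi,3),"w",round(o["width"],1))
def togo(x,y,z):
    o,p,Rt=st(); print("tool units",(Rt.T@(np.array([x,y,z])-p)/25).round(2))
E
python3 - <<'E'
from h import *
o,p,Rt=st(); print(p,Rt.round(3).tolist(),o["qpos"].round(2),o["width"])
togo(501,191.5,200)
T=cams.get_image("top")
P=[atz(T,x/2.8+80,y/2.8+150,86)[:2] for x,y in((476,190),(470,302))]
for q in P: d=q-AX; print("pin",q,np.hypot(*d),np.arctan2(d[1],d[0])+1.363)
E
```

```text
[150.23923646 606.67985075 201.49748837] [[-0.274, 0.962, 0.0], [0.962, 0.274, 0.0], [0.0, 0.0, -1.0]] [1.31 0.42 1.63 0.   1.09 1.03] 4.726199351050376
tool units [-19.82   8.94   0.06]
pin [613.23472182 113.2643826 ] 67.87710800918933 0.4732285475849738
pin [525.56097417 115.34704484] 67.7143848061633 -0.9334913787795949
```

>>> move_arm(steps=[[[-1,0.45,0],0,1],[[-1,0.45,0],0,1],[[-1,0.45,0],0,1],[[-1,0.45,0],0,1],[[-1,0.45,0],0,1],[[-1,0.45,0],0,1],[[-1,0.45,0],0,1],[[-1,0.45,0],0,1],[[-1,0.45,0],0,1],[[-1,0.45,0],0,1],[[-1,0.45,0],0,1],[[-1,0.45,0],0,1],[[-1,0.45,0],0,1],[[-1,0.45,0],0,1],[[-1,0.45,0],0,1],[[-1,0.45,0],0,1],[[-1,0.45,0],0,1],[[-1,0.45,0],0,1],[[-1,0.45,0],0,1],[[-0.8,0.4,0],0,1]])

```text
t: 4.3
ee_pos: [503.4, 191.5, 201.6]
orientation: [1.885, 2.513, 0.0]
ft_force: [0.8, 0.4, 0.1]
width: 0.3
grasp_force: 0.0
```

```bash
python3 - <<'E'
from h import *
o,p,Rt=st(); print(p,o["ft_force"],o["t"],o["width"])
togo(501,191.5,92)
E
```

```text
[503.43110738 191.51828134 201.60924605] [0.75390715 0.37410395 0.12962838] 4.3 0.2850380633744582
tool units [ 0.03 -0.1   4.38]
```

>>> move_arm(steps=[[[0,0,0.9],0,1],[[0,0,0.9],0,1],[[0,0,0.9],0,1],[[0,0,0.9],0,1],[[0,0,0.8],0,1],[[0,0,0],0,1]])

```text
t: 4.8
ee_pos: [499.9, 192.1, 88.2]
orientation: [-1.883, -2.51, 0.008]
ft_force: [-1.8, -0.1, 0.2]
width: 0.2
grasp_force: 0.0
```

```bash
python3 - <<'E'
from h import *
o,p,Rt=st(); print(p,o["ft_force"],o["t"])
ims=[]
for c,(r0,r1,c0,c1) in(("top",(180,300,150,310)),("scene",(250,370,320,480))):
    im=cams.get_image(c); ims.append(cv2.resize(im["image"][r0:r1,c0:c1,::-1],None,fx=2.5,fy=2.5,interpolation=cv2.INTER_CUBIC)); print(c,proj(im,p))
cv2.imwrite("pics/a.png",np.hstack(ims))
E
```

```text
[499.94917422 192.09958753  88.16665349] [-1.8272016  -0.12744773  0.16599211] 4.8
top [211.78343674 269.01484015]
scene [431.03986529 312.1475649 ]
```

View pics/a.png

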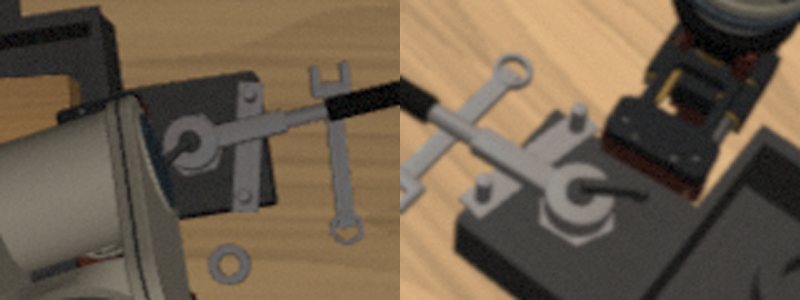

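>>> move_arm(steps=[[[0,0.3,-0.1],0,1],[[0,0.3,0],0,1],[[0,0.2,0],0,1],[[0,0.2,0],0,1],[[0,0.2,0],0,1],[[0,0.2,0],0,1],[[0,0.2,0],0,1],[[0,0.1,0],0,1]])

```text
t: 5.57
ee_pos: [544.0, 205.1, 94.0]
orientation: [1.889, 2.51, 0.0]
ft_force: [-0.3, 0.3, -1.2]
width: 0.3
grasp_force: 0.0
```

>>> move_arm(steps=[[[0,0.1,0],0,1],[[0,0.1,0],0,1],[[0,0.1,0],0,1],[[0,0,0],0,1]])

```text
t: 5.9
ee_pos: [550.9, 207.0, 94.0]
orientation: [1.889, 2.51, 0.0]
ft_force: [-0.1, -0.7, -0.2]
width: 0.5
grasp_force: 0.0
```

```bash
python3 - <<'E'
from h import *
ims=[]
for c,(r0,r1,c0,c1) in(("top",(180,300,150,310)),("scene",(250,370,320,480))):
    im=cams.get_image(c); ims.append(cv2.resize(im["image"][r0:r1,c0:c1,::-1],None,fx=2.5,fy=2.5,interpolation=cv2.INTER_CUBIC))
cv2.imwrite("pics/b.png",np.hstack(ims)); print(ctrl.get_obs()["ft_force"])
E
```

```text
[ 0.50384399  0.70072438 -1.59384395]
```

View pics/b.png

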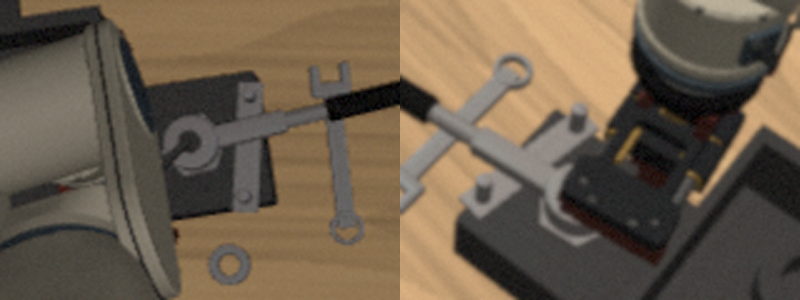

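```bash
python3 - <<'E'
from h import *
T=cams.get_image("top");S=cams.get_image("scene")
o,p,Rt=st(); print(proj(S,p),(proj(S,p)-[320,250])*2.5+[400,0],(proj(T,p)-[150,180])*2.5)
s=lambda x,y,z:atz(S,x/3+250,y/3+210,z)
print("head S",s(426,348,84),"lever end S",s(507,355,96),s(430,347,100))
g=lambda x,y,z:atz(T,x/2.8+80,y/2.8+150,z)
print("head T",g(409,242,84),"end T",g(373,284,96))
a=cv2.imread('pics/top0.png')[220:265,195:245]; b=cv2.imread('pics/scene0.png')[305:350,375:425]
f=lambda a:cv2.convertScaleAbs(cv2.resize(a,None,fx=7.9,fy=7.9,interpolation=cv2.INTER_CUBIC),alpha=1.8,beta=0)
cv2.imwrite("pics/c.png",np.hstack([f(a),f(b)]))
E
```

```text
[417.33076358 333.53264844] [643.32690896 208.83162111] [138.31811568 163.69628092]
head S [568.7040292  166.63364939  84.        ] lever end S [542.09827303 202.41423774  96.        ] [573.56851622 172.34429509 100.        ]
head T [571.70048454 164.33217619  84.        ] end T [537.460057   189.05154418  96.        ]
```

View pics/c.png

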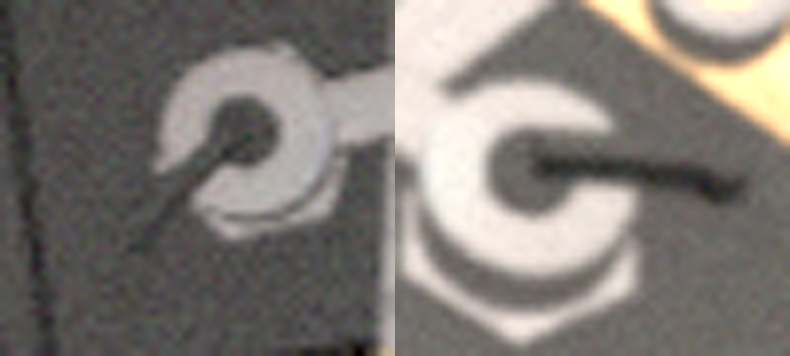

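```bash
python3 - <<'E'
from h import *
T=cams.get_image("top");S=cams.get_image("scene")
t=lambda x,y:(x/7.9+195,y/7.9+220)
s=lambda x,y:((x-395)/7.9+375,y/7.9+305)
for n,a,b,z in(("head",(242,130),(530,165),84),("tip",(142,238),(722,187),96)):
    print(n,tri(ray(T,*t(*a)),ray(S,*s(*b))),atz(T,*t(*a),z),atz(S,*s(*b),z))
n=np.array([.962,.274]);tt=np.array([-.274,.962])
E
```

```text
head (array([570.43532073, 166.11349357,  86.30980274]), np.float64(3.014350757528701)) [571.62413183 165.28307303  84.        ] [568.4361485  166.57564413  84.        ]
tip (array([540.11988216, 194.20651344,  80.47161038]), np.float64(4.72931685693725)) [540.26360342 189.6661324   96.        ] [545.92286052 200.0420419   96.        ]
```

```bash
python3 - <<'E'
from h import *
T=cams.get_image("top")["image"][:,:,::-1]
a=cv2.imread('pics/top0.png')
f=lambda a:cv2.convertScaleAbs(cv2.resize(a[215:270,190:245],None,fx=7,fy=7,interpolation=cv2.INTER_CUBIC),alpha=1.8)
cv2.imwrite("pics/d.png",np.hstack([f(a),f(T)])); togo(541.2,169+25,94)
E
```

```text
tool units [-0.39 -0.49  0.  ]
```

View pics/d.png

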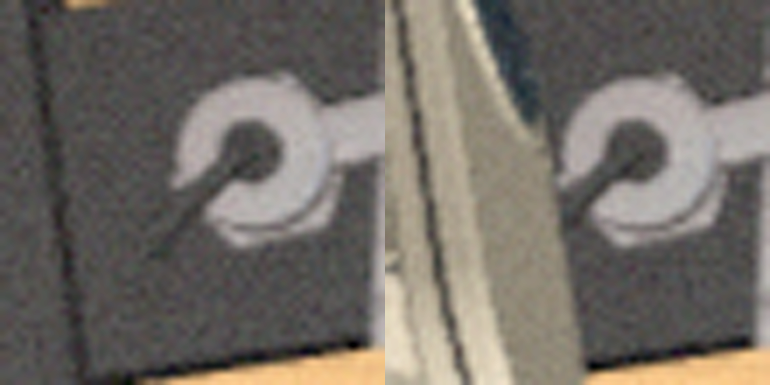

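>>> move_arm(steps=[[[0,-0.4,0],0,1],[[0,-0.4,0],0,1],[[0,-0.4,0],0,1],[[0,-0.4,0],0,1],[[0,-0.4,0],0,1],[[-0.4,0,0.2],0,1],[[0,0,0],0,1]])

```text
t: 6.83
ee_pos: [504.5, 182.1, 88.5]
orientation: [-1.889, -2.51, 0.001]
ft_force: [0.9, -0.5, -0.1]
width: 0.8
grasp_force: 0.0
```

>>> move_arm(steps=[[[0,0.3,0],0,1],[[0,0.2,0],0,1],[[0,0.2,0],0,1],[[0,0.2,0],0,1],[[0,0,0],0,1]])

```text
t: 7.25
ee_pos: [528.5, 190.3, 89.1]
orientation: [1.888, 2.51, 0.002]
ft_force: [0.2, -0.6, 0.2]
width: 0.2
grasp_force: 0.0
```

>>> move_arm(steps=[[[0,0.2,0],0,1],[[0,0.2,0],0,1],[[0,0,0],0,1]])

```text
t: 7.5
ee_pos: [537.5, 192.9, 89.1]
orientation: [1.888, 2.51, 0.001]
ft_force: [-0.0, 0.4, 0.1]
width: 0.9
grasp_force: 0.0
```

>>> move_arm(steps=[[[0,0.2,0],0,1],[[0,0.2,0],0,1],[[0,0,0],0,1]])

```text
t: 7.75
ee_pos: [547.2, 195.6, 89.2]
orientation: [1.888, 2.51, 0.002]
ft_force: [-0.1, -0.5, 0.8]
width: 0.5
grasp_force: 0.0
```

```bash
python3 - <<'E'
from h import *
o,p,Rt=st(); print(p,o["ft_force"],o["moment"])
im=cams.get_image("top");print(cv2.imwrite("pics/e0.png",im["image"][:,:,::-1]))
a=cv2.imread('pics/top0.png').astype(int); b=im["image"][:,:,::-1].astype(int)
d=np.abs(a-b).sum(2)[225:262,200:245]; print((d//40))
E
```

```text
[547.17409058 195.58166086  89.15922089] [-0.0929137  -0.48211704  0.83640562] [-0.03208226  0.03226747  0.03898286]
True
[[0 0 3 ... 0 0 0]
 [0 1 3 ... 0 0 0]
 [1 0 3 ... 0 0 0]
 ...
 [4 4 3 ... 0 0 0]
 [4 5 4 ... 0 0 0]
 [4 4 4 ... 0 0 0]]
```

```bash
cat >> h.py <<'E'
def lever(save=None):
    "dark sector on the bright head ring in each camera -> lever direction angle (world)"
    for c in("top","scene"):
        im=cams.get_image(c); g=cv2.GaussianBlur(cv2.cvtColor(im["image"],cv2.COLOR_RGB2GRAY),(0,0),0.7)
        A=np.arange(0.6,3.4,0.1); v=[]
        C=np.array([571.6,165.3]) if c=="top" else np.array([568.4,166.6])
        for a in A:
            q=[proj(im,[*(C+r*np.array([np.cos(a),np.sin(a)])),88]) for r in(17,20)]
            v.append(int(np.mean([g[int(round(y)),int(round(x))] for x,y in q])))
        print(c,dict(zip(A.round(1).tolist(),v)))
E
python3 - <<'E'
from h import *
lever()
E
```

```text
top {0.6: 93, 0.7: 93, 0.8: 84, 0.9: 63, 1.0: 60, 1.1: 37, 1.2: 38, 1.3: 39, 1.4: 59, 1.5: 65, 1.6: 70, 1.7: 78, 1.8: 79, 1.9: 78, 2.0: 77, 2.1: 77, 2.2: 75, 2.3: 75, 2.4: 73, 2.5: 75, 2.6: 83, 2.7: 92, 2.8: 95, 2.9: 98, 3.0: 99, 3.1: 99, 3.2: 100, 3.3: 100}
scene {0.6: 105, 0.7: 87, 0.8: 67, 0.9: 59, 1.0: 37, 1.1: 30, 1.2: 25, 1.3: 23, 1.4: 20, 1.5: 15, 1.6: 15, 1.7: 26, 1.8: 34, 1.9: 36, 2.0: 39, 2.1: 40, 2.2: 40, 2.3: 41, 2.4: 41, 2.5: 40, 2.6: 39, 2.7: 38, 2.8: 38, 2.9: 38, 3.0: 39, 3.1: 40, 3.2: 39, 3.3: 38}
```

```bash
python3 - <<'E'
from h import *
T=cams.get_image("top")["image"][:,:,::-1];S=cams.get_image("scene")["image"][:,:,::-1]
f=lambda a,r,c:cv2.convertScaleAbs(cv2.resize(a[r:r+70,c:c+70],None,fx=5.6,fy=5.6,interpolation=cv2.INTER_CUBIC),alpha=1.8)
cv2.imwrite("pics/e.png",np.hstack([f(T,205,180),f(S,290,360)]))
E
```

```text
(no output)
```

View pics/e.png

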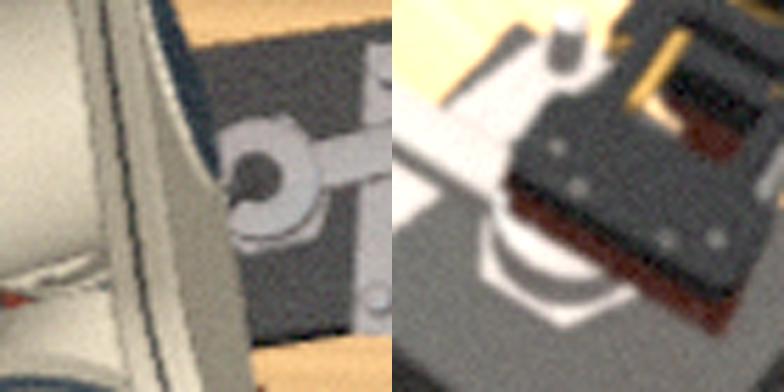

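```bash
python3 - <<'E'
from h import *
S=cams.get_image("scene");T=cams.get_image("top")
o,p,Rt=st()
for v in ([37,89,-80],[-37,89,-80],[37,13,0],[10,13,0],[-10,13,0],[0,0,0],[0,0,-80]):
    q=p+Rt@np.array(v,float); print(v,q.round(0),((proj(S,q)-[360,290])*5.6+[392,0]).round(),((proj(T,q)-[180,205])*5.6).round())
print("tip",((proj(T,[543,195,94])-[180,205])*5.6).round(),((proj(S,[543,195,94])-[360,290])*5.6+[392,0]).round())
E
```

```text
[37, 89, -80] [621. 255. 169.] [699. 402.] [-21.  12.]
[-37, 89, -80] [642. 184. 169.] [458. 258.] [176. -40.]
[37, 13, 0] [548. 234.  89.] [782. 312.] [ 73. 232.]
[10, 13, 0] [556. 208.  89.] [702. 265.] [141. 214.]
[-10, 13, 0] [561. 189.  89.] [643. 231.] [191. 201.]
[0, 0, 0] [546. 195.  89.] [693. 216.] [174. 240.]
[0, 0, -80] [546. 195. 169.] [733.  87.] [136. 220.]
tip [172. 246.] [702. 202.]
```

>>> move_arm(steps=[[[0,0.2,0],0,1],[[0,0.2,0],0,1]])

```text
t: 8.27
ee_pos: [555.8, 198.1, 89.1]
orientation: [1.889, 2.51, -0.0]
ft_force: [0.6, 0.7, 0.4]
width: 0.4
grasp_force: 0.0
```

>>> move_arm(steps=[[[0,0.1,0],0,1],[[0,0.1,0],0,1]])

```text
t: 8.43
ee_pos: [561.1, 199.5, 89.0]
orientation: [1.889, 2.51, 0.0]
ft_force: [-0.8, 0.0, -0.3]
width: 0.4
grasp_force: 0.0
```

>>> move_arm(steps=[[[0,0,-0.9],0,1],[[0,0,-0.9],0,1],[[0,-0.9,-0.9],0,1],[[0,-0.9,-0.9],0,1],[[0,-0.9,0],0,1],[[0,-0.9,0],0,1],[[0,0,0],0,1]])

```text
t: 9.02
ee_pos: [470.2, 173.3, 179.0]
orientation: [-1.888, -2.509, 0.004]
ft_force: [-0.2, 0.6, -0.1]
width: 0.5
grasp_force: 0.0
```

```bash
python3 - <<'E'
from h import *
T=cams.get_image("top")["image"][:,:,::-1];S=cams.get_image("scene")["image"][:,:,::-1]
f=lambda a,r,c:cv2.convertScaleAbs(cv2.resize(a[r:r+70,c:c+70],None,fx=5.6,fy=5.6,interpolation=cv2.INTER_CUBIC),alpha=1.8)
cv2.imwrite("pics/f.png",np.hstack([f(T,205,180),f(S,280,360)])); polar()
E
```

```text
t 9.12 pos [474.  174.5 179.4] r 96.9 rat 4.417 Ft(on tool) 0.7 Fr -0.69 Fz 0.3 yaw-bar-90 1.939 w 0.4
```

View pics/f.png

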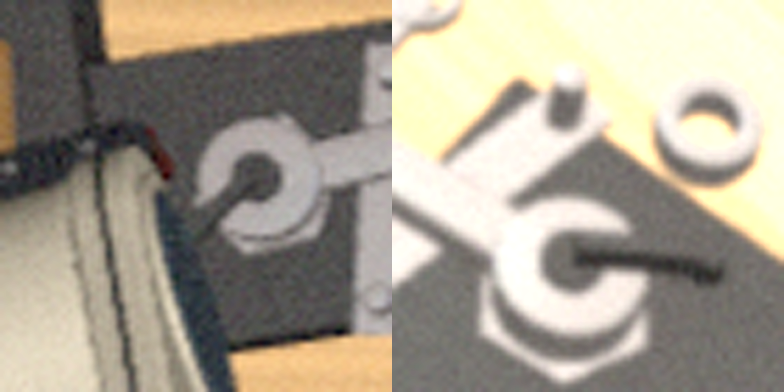

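>>> move_arm(steps=[[[0.15,0.7,0.9],0,1],[[0,0.7,0.9],0,1],[[0,0,0.9],0,1],[[0,0,0.9],0,1],[[0,0,0.45],0,1],[[0,0,0],0,1],[[0,0,0],0,1]])

```text
t: 9.7
ee_pos: [506.9, 187.8, 77.4]
orientation: [-1.889, -2.51, 0.001]
ft_force: [1.3, -1.0, 0.3]
width: 0.7
grasp_force: 0.0
```

```bash
python3 - <<'E'
from h import *
o,p,Rt=st(); d=p[:2]-AX; print(p.round(1),"n,t",(d@Rt[:2,1]).round(1),(d@Rt[:2,0]).round(1),o["ft_force"].round(1))
E
```

```text
[506.9 187.8  77.4] n,t -55.1 38.6 [ 1.3 -1.   0.3]
```

>>> move_arm(steps=[[[0,0.2,0],0,1],[[0,0.2,0],0,1],[[0,0.2,0],0,1],[[0,0.2,0],0,1]])

```text
t: 10.03
ee_pos: [527.2, 193.7, 78.9]
orientation: [1.888, 2.509, 0.003]
ft_force: [0.4, -1.1, -0.5]
width: 0.4
grasp_force: 0.0
```

>>> move_arm(steps=[[[0,0.2,0],0,1],[[0,0.2,0],0,1]])

```text
t: 10.2
ee_pos: [534.7, 197.2, 78.8]
orientation: [-1.888, -2.507, 0.0]
ft_force: [-2.8, -0.8, 5.7]
width: 0.4
grasp_force: 3.1
```

>>> move_arm(steps=[[[0,0.2,0],0,1],[[0,0.2,0],0,1]])

```text
t: 10.37
ee_pos: [545.8, 199.5, 79.3]
orientation: [1.888, 2.51, 0.002]
ft_force: [-2.3, -0.3, 14.0]
width: 0.7
grasp_force: 7.6
```

>>> move_arm(steps=[[[0,-0.3,0],0,1],[[0,-0.4,0],0,1],[[0,-0.4,0],0,1],[[0,-0.2,0],0,1],[[0,0,0],0,1]])

```text
t: 10.78
ee_pos: [511.7, 189.2, 77.4]
orientation: [-1.888, -2.509, 0.003]
ft_force: [-0.1, -0.1, -0.2]
width: 0.6
grasp_force: 0.0
```

```bash
python3 - <<'E'
from h import *
o,p,Rt=st(); d=p[:2]-AX; print(p.round(1),"n,t",(d@Rt[:2,1]).round(1),(d@Rt[:2,0]).round(1),o["ft_force"].round(1))
for c in("top","scene"):
    for r in cams.cut_out(c,"selector_tip")[:1]+[]:
        print(c,r["p"],r["rect"])
T=cams.get_image("top")["image"][:,:,::-1];S=cams.get_image("scene")["image"][:,:,::-1]
f=lambda a,r,c:cv2.convertScaleAbs(cv2.resize(a[r:r+100,c:c+100],None,fx=4,fy=4,interpolation=cv2.INTER_CUBIC),alpha=1.8)
cv2.imwrite("pics/g.png",np.hstack([f(T,195,150),f(S,260,360)]))
E
```

```text
[511.7 189.2  77.4] n,t -50.1 38.6 [-0.1 -0.1 -0.2]
top 0.48 [224.1, 241.0, 15.9, 11.4]
scene 0.76 [404.1, 327.5, 35.6, 14.2]
```

View pics/g.png

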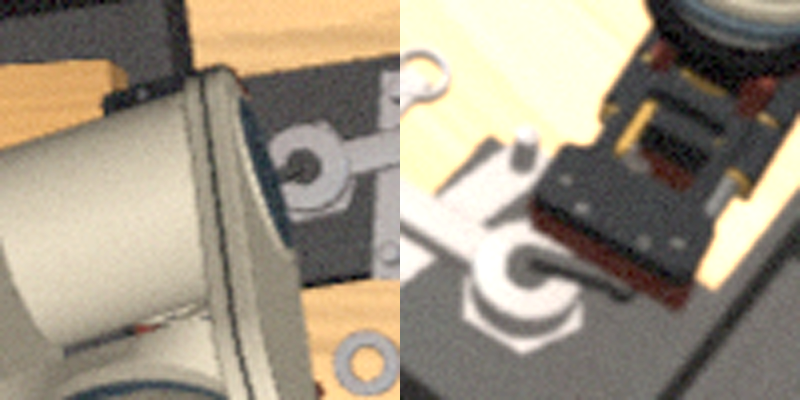

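>>> move_arm(steps=[[[0,0,0.4],0,1],[[0,0.3,0],0,1],[[0,0.2,0],0,1],[[0,0.2,0],0,1],[[0,0.2,0],0,1]])

```text
t: 11.4
ee_pos: [536.0, 196.3, 67.6]
orientation: [-1.889, -2.51, 0.0]
ft_force: [-5.7, 0.3, 2.2]
width: 0.5
grasp_force: 2.8
```

>>> move_arm(steps=[[[0,0.2,0],0,1],[[0,0.2,0],0,1]])

```text
t: 11.57
ee_pos: [544.3, 198.9, 67.4]
orientation: [-1.888, -2.509, 0.003]
ft_force: [-3.4, 0.3, 0.2]
width: 0.4
grasp_force: 1.6
```

>>> move_arm(steps=[[[0,0.2,0],0,1],[[0,0.2,0],0,1]])

```text
t: 11.73
ee_pos: [554.7, 201.7, 67.6]
orientation: [-1.888, -2.51, 0.001]
ft_force: [-3.2, -1.6, -0.8]
width: 0.4
grasp_force: 1.6
```

>>> move_arm(steps=[[[0,0.1,0],0,1],[[0,0.1,0],0,1]])

```text
t: 11.9
ee_pos: [559.6, 202.7, 67.6]
orientation: [1.889, 2.51, -0.001]
ft_force: [-3.4, -1.3, -0.3]
width: 0.4
grasp_force: 1.3
```

>>> move_arm(steps=[[[0,0.1,0],0,1]])

```text
t: 11.98
ee_pos: [561.8, 203.4, 67.6]
orientation: [-1.889, -2.51, 0.001]
ft_force: [-3.2, -1.5, -0.3]
width: 0.7
grasp_force: 1.3
```

>>> move_arm(steps=[[[0,0.1,0],0,1]])

```text
t: 12.07
ee_pos: [564.2, 204.2, 67.6]
orientation: [-1.889, -2.51, 0.001]
ft_force: [-3.9, -0.5, -0.5]
width: 0.1
grasp_force: 1.2
```

>>> move_arm(steps=[[[0,0.1,0],0,1]])

```text
t: 12.15
ee_pos: [565.7, 204.7, 67.5]
orientation: [-1.888, -2.509, 0.003]
ft_force: [-10.1, -2.4, 2.0]
width: 0.6
grasp_force: 4.2
```

>>> move_arm(steps=[[[0,0.1,0],0,1]])

```text
t: 12.23
ee_pos: [566.2, 204.9, 67.1]
orientation: [-1.887, -2.507, 0.008]
ft_force: [-12.9, -1.8, 0.5]
width: 0.5
grasp_force: 6.0
```

>>> move_arm(steps=[[[0,0.1,0],0,1]])

```text
t: 12.32
ee_pos: [567.4, 205.7, 66.6]
orientation: [-1.886, -2.505, 0.01]
ft_force: [-14.0, -1.6, 1.1]
width: 0.3
grasp_force: 6.1
```

>>> move_arm(steps=[[[0,0.1,0],0,1]])

```text
t: 12.4
ee_pos: [569.4, 206.3, 66.2]
orientation: [-1.886, -2.505, 0.011]
ft_force: [-12.6, -3.1, -1.0]
width: 0.7
grasp_force: 6.6
```

>>> move_arm(steps=[[[0,-0.5,0],0,1],[[0,-0.7,0],0,1],[[0,0,-0.9],0,1],[[0,0,-0.9],0,1],[[0,-0.9,-0.9],0,0.4],[[0,-0.9,-0.9],0,0.4],[[0,-0.9,-0.9],0,0.4],[[0,0,-0.8],0,0.4],[[0,0,0],0,0.4]])

```text
t: 13.15
ee_pos: [482.7, 181.1, 204.9]
orientation: [1.885, 2.506, 0.012]
ft_force: [0.5, 0.7, 1.2]
width: 29.7
grasp_force: 0.0
```

```bash
python3 - <<'E'
from h import *
o,p,Rt=st(); print(o["t"],p.round(1),o["width"])
ims=[]
for c in("top","scene"):
    im=cams.get_image(c); ims.append(im["image"][:,:,::-1])
    for nm,a in(("bar_grip",72),("selector_tip",92)):
      for r in cams.cut_out(c,nm)[:1]:
        ys,xs=np.nonzero(r["pixels"]); P=np.array([atz(im,x,y,a)[:2] for x,y in zip(xs,ys)])
        m=P.mean(0);vt=np.linalg.svd(P-m)[2]; pr=(P-m)@vt[0]
        print(c,nm,round(r["p"],2),m.round(1),"dir",np.arctan2(*vt[0][::-1]).round(3),"len",pr.min().round(),pr.max().round(), np.array(r["rect"]).round())
f=lambda a,r,c:cv2.convertScaleAbs(cv2.resize(a[r:r+100,c:c+100],None,fx=4,fy=4,interpolation=cv2.INTER_CUBIC),alpha=1.8)
cv2.imwrite("pics/h.png",np.hstack([f(ims[0],185,190),f(ims[1],260,340)]))
b=AX+165*np.array([np.cos(-1.302),np.sin(-1.302)]); print(b); togo(*b,200)
E
```

```text
13.15 [482.7 181.1 204.9] 29.700433846899795
top bar_grip 0.61 [596.8  12.6] dir -1.411 len -69.0 60.0 [292. 228.  57.  16.]
scene bar_grip 0.8 [594.8  14.2] dir 1.713 len -63.0 66.0 [324. 278.  55.  46.]
scene selector_tip 0.64 [577.7 184. ] dir 1.221 len -26.0 28.0 [396. 336.  19.  32.]
[614.31924446   6.92494283]
tool units [-8.14  3.24 -0.04]
```

View pics/h.png

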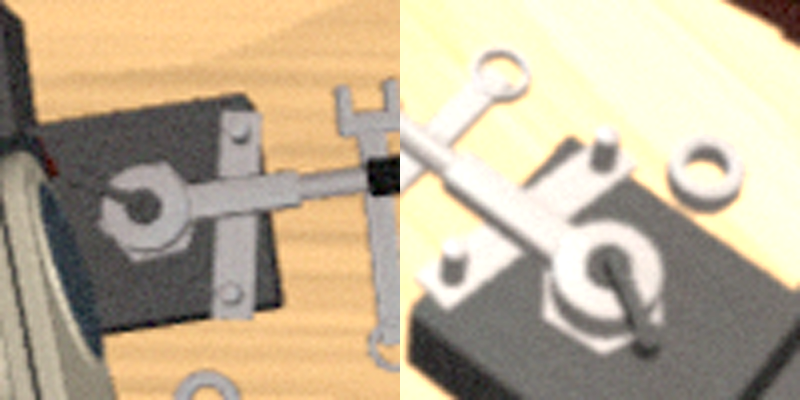

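>>> move_arm(steps=[[[-0.8,0.25,0],0,0.4],[[-0.8,0.25,0],0,0.4],[[-0.8,0.25,0],0,0.4],[[-0.8,0.25,0],0,0.4],[[-0.8,0.25,0],0,0.4],[[-0.8,0.25,0],0,0.4],[[-0.8,0.25,0],0,0.4],[[-0.8,0.25,0],0,0.4],[[-0.8,0.25,0],0,0.4],[[-0.9,0.2,0],0,0.4],[[0,0,0.9],0.7,0.4],[[0,0,0.6],0.65,0.4],[[0,0,0],0,0.4]])

```text
t: 14.53
ee_pos: [592.8, 2.0, 158.4]
orientation: [-2.033, -2.388, 0.007]
ft_force: [0.5, 0.1, 0.3]
width: 52.8
grasp_force: 0.0
```

```bash
python3 - <<'E'
from h import *
polar(); togo(596.9,3.1,48)
im=cams.get_image("scene"); o,p,Rt=st(); print(proj(im,p),proj(im,[597,3,72]))
E
```

```text
t 14.53 pos [592.8   2.  158.4] r 165.5 rat -0.073 Ft(on tool) 0.51 Fr -0.01 Fz 0.3 yaw-bar-90 0.025 w 52.8
tool units [0.01 0.2  4.42]
[319.4279588  247.70428658] [318.20002079 276.35348377]
```

>>> move_arm(steps=[[[0,0.2,0.9],0,0.4],[[0,0,0.9],0,0.4],[[0,0,0.9],0,0.4],[[0,0,0.9],0,0.4],[[0,0,0.8],0,0.4],[[0,0,0],0,0.5],[[0,0,0],0,0.64],[[0,0,0],0,0.64],[[0,0,0],0,0.64]])

```text
t: 15.33
ee_pos: [601.3, 3.4, 54.4]
orientation: [2.031, 2.394, 0.003]
ft_force: [-0.1, 1.2, -0.5]
width: 32.5
grasp_force: 0.0
```

```bash
python3 -c "
from h import *
polar()"
```

```text
t 15.33 pos [601.3   3.4  54.4] r 165.5 rat -0.02 Ft(on tool) 0.1 Fr -1.18 Fz -0.5 yaw-bar-90 -0.024 w 32.5
```

>>> move_arm(steps=[[[0,0,0.4],0,0.64],[[0.02,-0.58,0],1,0.64],[[0.02,-0.58,0],1,0.64],[[0.02,-0.58,0],1,0.64]])

```text
t: 15.67
ee_pos: [557.6, 1.2, 43.2]
orientation: [2.331, 2.103, 0.003]
ft_force: [2.4, -0.5, -1.3]
width: 31.5
grasp_force: 1.2
```

```bash
python3 -c "
from h import *
polar()"
```

```text
t 15.67 pos [557.6   1.2  43.2] r 165.3 rat -0.286 Ft(on tool) 2.44 Fr 0.31 Fz -1.3 yaw-bar-90 -0.025 w 31.5
```

>>> move_arm(steps=[[[0.02,-0.58,0],1,0.64],[[0.02,-0.58,0],1,0.64],[[0.02,-0.58,0],1,0.64],[[0.01,-0.23,0],0.4,0.64]])

```text
t: 16.0
ee_pos: [508.1, 13.3, 43.1]
orientation: [2.618, 1.736, 0.001]
ft_force: [1.7, -2.6, -0.7]
width: 32.0
grasp_force: 1.2
```

>>> move_arm(steps=[[[0.01,-0.12,0],0.2,0.64]])

```text
t: 16.08
ee_pos: [506.3, 14.7, 43.2]
orientation: [2.63, 1.717, 0.002]
ft_force: [1.2, -3.1, -0.6]
width: 31.5
grasp_force: 1.1
```

>>> move_arm(steps=[[[0.01,-0.12,0],0.2,0.64]])

```text
t: 16.17
ee_pos: [504.6, 16.0, 43.2]
orientation: [2.643, 1.695, 0.003]
ft_force: [0.9, -2.9, -0.6]
width: 31.6
grasp_force: 1.2
```

```bash
python3 -c "
from h import *
polar()"
```

```text
t 16.17 pos [504.6  16.   43.2] r 163.9 rat -0.622 Ft(on tool) 2.02 Fr 2.32 Fz -0.6 yaw-bar-90 -0.016 w 31.6
```

>>> move_arm(steps=[[[0,-0.12,0],0.2,0.64],[[0,-0.12,0],0.2,0.64]])

```text
t: 16.33
ee_pos: [499.1, 18.6, 43.0]
orientation: [2.674, 1.647, 0.002]
ft_force: [2.7, -2.8, 1.5]
width: 31.4
grasp_force: 1.1
```

>>> move_arm(steps=[[[0,-0.12,0],0.2,0.64],[[0,-0.12,0],0.2,0.64]])

```text
t: 16.5
ee_pos: [493.3, 21.6, 42.9]
orientation: [2.703, 1.6, 0.001]
ft_force: [1.6, -0.6, 2.0]
width: 31.7
grasp_force: 1.0
```

```bash
python3 -c "
from h import *
polar()"
```

```text
t 16.5 pos [493.3  21.6  42.9] r 163.8 rat -0.699 Ft(on tool) 1.66 Fr -0.21 Fz 2.0 yaw-bar-90 -0.011 w 31.7
```

>>> move_arm(steps=[[[0,-0.12,0],0.2,0.64],[[0,-0.12,0],0.2,0.64]])

```text
t: 16.67
ee_pos: [487.7, 24.6, 42.8]
orientation: [2.731, 1.553, 0.001]
ft_force: [1.7, -0.0, 1.8]
width: 31.6
grasp_force: 1.1
```

>>> move_arm(steps=[[[0,-0.12,0],0.2,0.64]])

```text
t: 16.75
ee_pos: [485.1, 26.1, 42.8]
orientation: [2.744, 1.529, 0.001]
ft_force: [1.6, -0.6, 1.2]
width: 31.6
grasp_force: 1.1
```

```bash
python3 -c "
from h import *
polar()"
```

```text
t 16.75 pos [485.1  26.1  42.8] r 163.9 rat -0.756 Ft(on tool) 1.66 Fr -0.34 Fz 1.2 yaw-bar-90 -0.006 w 31.6
```

>>> move_arm(steps=[[[0,-0.12,0],0.2,0.64]])

```text
t: 16.83
ee_pos: [482.6, 27.7, 42.8]
orientation: [2.757, 1.505, 0.001]
ft_force: [5.0, -1.7, 0.9]
width: 31.7
grasp_force: 2.2
```

>>> move_arm(steps=[[[0,-0.12,0],0.2,0.64]])

```text
t: 16.92
ee_pos: [480.8, 29.0, 42.9]
orientation: [2.769, 1.481, 0.003]
ft_force: [6.5, -6.1, -2.2]
width: 31.9
grasp_force: 4.2
```

```bash
python3 -c "
from h import *
polar()"
```

```text
t 16.92 pos [480.8  29.   42.9] r 163.7 rat -0.787 Ft(on tool) 8.79 Fr 1.57 Fz -2.2 yaw-bar-90 -0.009 w 31.9
```

>>> move_arm(steps=[[[0.01,0.35,0],-0.6,0.64],[[0.01,0.35,0],-0.6,0.64],[[0.01,0.35,0],-0.6,0.64],[[0.01,0.35,0],-0.6,0.64],[[0.01,0.35,0],-0.6,0.64],[[0.01,0.35,0],-0.6,0.64],[[0.01,0.35,0],-0.6,0.64],[[0.01,0.35,0],-0.6,0.64]])

```text
t: 17.58
ee_pos: [540.6, 4.0, 41.7]
orientation: [-2.395, -2.024, 0.009]
ft_force: [-6.9, 1.1, 4.9]
width: 31.6
grasp_force: 3.5
```

```bash
python3 -c "
from h import *
polar()"
```

```text
t 17.58 pos [540.6   4.   41.7] r 164.7 rat -0.39 Ft(on tool) -6.99 Fr 0.12 Fz 4.9 yaw-bar-90 0.015 w 31.6
```

>>> move_arm(steps=[[[0.01,0.35,0],-0.6,0.64],[[0.01,0.35,0],-0.6,0.64],[[0.01,0.35,0],-0.6,0.64],[[0.01,0.35,0],-0.6,0.64],[[0.01,0.35,0],-0.6,0.64],[[0.01,0.35,0],-0.6,0.64]])

```text
t: 18.08
ee_pos: [592.9, 2.9, 41.6]
orientation: [-2.048, -2.374, 0.009]
ft_force: [-6.6, -2.4, 5.0]
width: 31.2
grasp_force: 3.6
```

```bash
python3 -c "
from h import *
polar()"
```

```text
t 18.08 pos [592.9   2.9  41.6] r 164.6 rat -0.071 Ft(on tool) -6.85 Fr 1.51 Fz 5.0 yaw-bar-90 0.011 w 31.2
```

>>> move_arm(steps=[[[0.01,0.35,0],-0.6,0.64],[[0.01,0.35,0],-0.6,0.64],[[0.01,0.35,0],-0.6,0.64],[[0.01,0.3,0],-0.5,0.64]])

```text
t: 18.42
ee_pos: [626.2, 11.0, 41.6]
orientation: [-1.8, -2.568, 0.008]
ft_force: [-6.1, -3.9, 4.6]
width: 31.7
grasp_force: 3.5
```

>>> move_arm(steps=[[[0.01,0.18,0],-0.3,0.64]])

```text
t: 18.5
ee_pos: [630.7, 12.8, 41.7]
orientation: [-1.767, -2.591, 0.007]
ft_force: [-5.3, -5.0, 3.8]
width: 31.9
grasp_force: 3.5
```

```bash
python3 -c "
from h import *
polar()"
```

```text
t 18.5 pos [630.7  12.8  41.7] r 164.7 rat 0.167 Ft(on tool) -6.79 Fr 2.73 Fz 3.8 yaw-bar-90 -0.0 w 31.9
```

>>> move_arm(steps=[[[0,0.12,0],-0.2,0.64],[[0,0.12,0],-0.2,0.64],[[0,0.12,0],-0.2,0.64]])

```text
t: 18.75
ee_pos: [638.5, 16.0, 41.6]
orientation: [-1.7, -2.635, 0.008]
ft_force: [-5.8, -4.4, 4.6]
width: 31.8
grasp_force: 3.5
```

>>> move_arm(steps=[[[0,0.12,0],-0.2,0.64],[[0,0.12,0],-0.2,0.64]])

```text
t: 18.92
ee_pos: [643.8, 18.6, 41.6]
orientation: [-1.654, -2.664, 0.008]
ft_force: [-4.9, -3.2, 4.0]
width: 31.4
grasp_force: 3.5
```

>>> move_arm(steps=[[[0,0.12,0],-0.2,0.64]])

```text
t: 19.0
ee_pos: [646.5, 19.9, 41.6]
orientation: [-1.63, -2.678, 0.007]
ft_force: [-5.4, -4.2, 4.8]
width: 31.4
grasp_force: 3.5
```

```bash
python3 -c "
from h import *
polar()"
```

```text
t 19.0 pos [646.5  19.9  41.6] r 164.7 rat 0.272 Ft(on tool) -6.72 Fr 1.26 Fz 4.8 yaw-bar-90 -0.003 w 31.4
```

>>> move_arm(steps=[[[0,0.12,0],-0.2,0.64]])

```text
t: 19.08
ee_pos: [649.2, 21.3, 41.6]
orientation: [-1.607, -2.692, 0.007]
ft_force: [-5.7, -3.6, 5.1]
width: 31.6
grasp_force: 3.5
```

>>> move_arm(steps=[[[0,0.12,0],-0.2,0.64]])

```text
t: 19.17
ee_pos: [651.8, 22.8, 41.6]
orientation: [-1.583, -2.706, 0.007]
ft_force: [-5.9, -3.7, 4.6]
width: 31.4
grasp_force: 3.4
```

>>> move_arm(steps=[[[0,0.1,0],-0.2,0.64]])

```text
t: 19.25
ee_pos: [654.0, 24.1, 41.6]
orientation: [-1.56, -2.72, 0.007]
ft_force: [-6.7, -2.9, 5.0]
width: 31.8
grasp_force: 3.4
```

```bash
python3 -c "
from h import *
polar()"
```

```text
t 19.25 pos [654.   24.1  41.6] r 164.7 rat 0.324 Ft(on tool) -7.26 Fr -0.87 Fz 5.0 yaw-bar-90 -0.003 w 31.8
```

>>> move_arm(steps=[[[0,0.1,0],-0.2,0.64]])

```text
t: 19.33
ee_pos: [655.9, 25.3, 41.6]
orientation: [-1.536, -2.733, 0.008]
ft_force: [-8.5, -4.1, 5.9]
width: 32.1
grasp_force: 4.7
```

>>> move_arm(steps=[[[0,0.08,0],-0.2,0.64]])

```text
t: 19.42
ee_pos: [656.9, 26.1, 41.5]
orientation: [-1.511, -2.745, 0.009]
ft_force: [-10.4, -6.1, 7.5]
width: 31.7
grasp_force: 5.8
```

```bash
python3 -c "
from h import *
polar()"
```

```text
t 19.42 pos [656.9  26.1  41.5] r 164.5 rat 0.346 Ft(on tool) -12.04 Fr -0.29 Fz 7.5 yaw-bar-90 0.011 w 31.7
```

>>> move_arm(steps=[[[0.02,-0.58,0],1,0.64],[[0.02,-0.58,0],1,0.64],[[0.02,-0.58,0],1,0.64],[[0.02,-0.58,0],1,0.64],[[0.02,-0.58,0],1,0.64],[[0.02,-0.58,0],1,0.64]])

```text
t: 19.92
ee_pos: [578.2, 0.5, 42.2]
orientation: [-2.181, -2.259, 0.001]
ft_force: [2.9, 1.4, -1.7]
width: 31.6
grasp_force: 1.0
```

```bash
python3 -c "
from h import *
polar()"
```

```text
t 19.92 pos [5.782e+02 5.000e-01 4.220e+01] r 165.7 rat -0.161 Ft(on tool) 2.96 Fr -1.28 Fz -1.7 yaw-bar-90 -0.011 w 31.6
```

>>> move_arm(steps=[[[0.02,-0.58,0],1,0.64],[[0.02,-0.58,0],1,0.64],[[0.02,-0.58,0],1,0.64],[[0.02,-0.58,0],1,0.64],[[0.02,-0.58,0],1,0.64],[[0.02,-0.58,0],1,0.64],[[0.01,-0.23,0],0.4,0.64],[[0,0,0],0,0.64]])

```text
t: 20.58
ee_pos: [488.0, 21.8, 42.3]
orientation: [-2.716, -1.576, 0.004]
ft_force: [0.2, -0.8, -0.1]
width: 31.6
grasp_force: 0.0
```

```bash
python3 -c "
from h import *
polar()"
```

```text
t 20.58 pos [488.   21.8  42.3] r 166.1 rat -0.727 Ft(on tool) 0.58 Fr 0.54 Fz -0.1 yaw-bar-90 0.001 w 31.6
```

>>> move_arm(steps=[[[0.01,0.35,0],-0.6,0.64],[[0.01,0.35,0],-0.6,0.64],[[0.01,0.23,0],-0.4,0.64]])

```text
t: 20.83
ee_pos: [510.5, 11.3, 42.2]
orientation: [-2.594, -1.768, 0.004]
ft_force: [-2.9, -0.6, 1.1]
width: 31.8
grasp_force: 1.1
```

>>> move_arm(steps=[[[0,0.12,0],-0.2,0.64],[[0,0.12,0],-0.2,0.64]])

```text
t: 21.0
ee_pos: [516.1, 9.2, 42.2]
orientation: [-2.566, -1.81, 0.003]
ft_force: [-2.3, 0.0, 0.2]
width: 31.5
grasp_force: 1.1
```

>>> move_arm(steps=[[[0,0.12,0],-0.2,0.64],[[0,0.12,0],-0.2,0.64]])

```text
t: 21.17
ee_pos: [522.1, 7.3, 42.4]
orientation: [-2.534, -1.855, 0.002]
ft_force: [-3.0, -0.5, -1.0]
width: 31.3
grasp_force: 1.1
```

```bash
python3 -c "
from h import *
polar()"
```

```text
t 21.17 pos [522.1   7.3  42.4] r 165.9 rat -0.504 Ft(on tool) -2.74 Fr 1.38 Fz -1.0 yaw-bar-90 -0.011 w 31.3
```

>>> move_arm(steps=[[[0,0.12,0],-0.2,0.64],[[0,0.12,0],-0.2,0.64]])

```text
t: 21.33
ee_pos: [528.2, 5.6, 42.5]
orientation: [-2.501, -1.9, 0.001]
ft_force: [-2.6, 0.7, -1.6]
width: 31.8
grasp_force: 1.9
```

>>> move_arm(steps=[[[0,0.12,0],-0.2,0.64],[[0,0.12,0],-0.2,0.64]])

```text
t: 21.5
ee_pos: [532.9, 4.4, 42.3]
orientation: [-2.467, -1.941, 0.003]
ft_force: [-6.4, 3.0, 1.2]
width: 31.7
grasp_force: 3.4
```

>>> move_arm(steps=[[[0,0.12,0],-0.2,0.64],[[0,0.12,0],-0.2,0.64]])

```text
t: 21.67
ee_pos: [538.6, 3.1, 42.3]
orientation: [-2.432, -1.984, 0.003]
ft_force: [-5.9, 3.8, -0.0]
width: 31.6
grasp_force: 3.3
```

```bash
python3 -c "
from h import *
polar()"
```

```text
t 21.67 pos [538.6   3.1  42.3] r 166.0 rat -0.401 Ft(on tool) -6.48 Fr -2.59 Fz -0.0 yaw-bar-90 -0.009 w 31.6
```

>>> move_arm(steps=[[[0,0.12,0],-0.2,0.64],[[0,0.12,0],-0.2,0.64]])

```text
t: 21.83
ee_pos: [544.5, 2.0, 42.3]
orientation: [-2.397, -2.026, 0.003]
ft_force: [-6.3, 3.4, 0.9]
width: 31.7
grasp_force: 3.3
```

>>> move_arm(steps=[[[0,0.12,0],-0.2,0.64],[[0,0.12,0],-0.2,0.64]])

```text
t: 22.0
ee_pos: [549.2, 1.4, 42.1]
orientation: [-2.36, -2.066, 0.006]
ft_force: [-11.0, 5.5, 4.1]
width: 31.9
grasp_force: 5.9
```

>>> move_arm(steps=[[[0,0.12,0],-0.2,0.64],[[0,0.12,0],-0.2,0.64]])

```text
t: 22.17
ee_pos: [553.1, 1.0, 41.8]
orientation: [-2.322, -2.104, 0.01]
ft_force: [-15.2, 8.4, 8.5]
width: 31.7
grasp_force: 8.5
```

```bash
python3 -c "
from h import *
polar()"
```

```text
t 22.17 pos [553.1   1.   41.8] r 165.9 rat -0.313 Ft(on tool) -15.99 Fr -6.79 Fz 8.5 yaw-bar-90 0.007 w 31.7
```

>>> move_arm(steps=[[[0,0,0],0,0.64],[[0,-0.2,0],0.2,0.64],[[0,-0.2,0],0.2,0.6],[[0,0,0],0,0.4],[[0,0,0],0,0.4],[[0,0,0],0,0.4],[[0,0,-0.6],0,0.4],[[0,0,-0.9],0,0.4],[[0,0,-0.9],0,0.4],[[0,0,-0.9],0,0.4],[[0,0,-0.9],0,0.4],[[0,0,-0.9],0,0.4],[[0,0,0],0,0.4]])

```text
t: 23.25
ee_pos: [552.2, 0.5, 175.2]
orientation: [2.359, 2.064, 0.011]
ft_force: [1.1, 0.4, -0.4]
width: 52.9
grasp_force: 0.0
```

```bash
python3 - <<'E'
from h import *
polar()
for c in("top","scene"):
    im=cams.get_image(c); cv2.imwrite(f"pics/end_{c}.png",im["image"][:,:,::-1])
    for nm,a in(("bar_grip",72),("selector_tip",92),("spanner",8),("spare_nut",9)):
      for r in cams.cut_out(c,nm)[:1]:
        ys,xs=np.nonzero(r["pixels"]); P=np.array([atz(im,x,y,a)[:2] for x,y in zip(xs,ys)])
        m=P.mean(0);vt=np.linalg.svd(P-m)[2]
        print(c,nm,round(r["p"],2),m.round(1),"dir",np.arctan2(*vt[0][::-1]).round(3))
E
```

```text
t 23.25 pos [5.522e+02 5.000e-01 1.752e+02] r 166.5 rat -0.318 Ft(on tool) 1.07 Fr -0.57 Fz -0.4 yaw-bar-90 -0.023 w 52.9
top bar_grip 0.6 [530.5 -35.9] dir -3.13
top selector_tip 0.69 [582.6 175.6] dir -2.293
top spanner 0.62 [555.5 158.5] dir -0.95
scene bar_grip 0.76 [538.6  16.9] dir 1.359
scene selector_tip 0.77 [583.2 179.4] dir 0.847
scene spanner 0.72 [585.2  45.4] dir 0.141
scene spare_nut 0.6 [466.  138.8] dir 0.401
```

```bash
python3 -c "
from workcell import ctrl
print(ctrl.close_job())"
```

```text
the job is handed in; nothing more can be done
None
```

I flicked the direction lever over to the loosening side (about +0.5 rad in the images), unscrewed the bolt in two strokes until it stopped solid well short of the pin, cleared the arm and handed the job in at about 23 s; the verdict was not shown.

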